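Stopper the two flasks

TASK

Close both open flasks on the bench: set the large stopper into the wide-necked flask and the small stopper into the narrow-necked one, each fully home so that the underside of its head sits flat on the rim. Leave both flasks standing upright, and knock over neither them nor the little vial that stands near them.

Things in the scene. Friction and masses are not known exactly. Their poses are not given: they have to be found in the camera images.
- flask_wide_mouth (a point): Centre of the open mouth, level with the rim, of the wide-necked amber conical flask (base 84 mm across, 110 mm tall; straight neck 42 mm long, bore 40 mm, outside 46 mm, with a rim bead to 49 mm). Loose, about 0.3 kg, stands upright on the bench; it may be left or right of the other flask. z points up out of the neck.
- flask_narrow_mouth (a point): Centre of the open mouth, level with the rim, of the narrow-necked amber conical flask (base 80 mm across, 115 mm tall; straight neck 42 mm long, bore 26 mm, outside 32 mm, with a rim bead to 35 mm). Loose, about 0.3 kg, stands upright on the bench; it may be left or right of the other flask. z points up out of the neck.
- stopper_large_center (a point): Centre (half-way up, 24 mm above the foot) of the large white stopper, loose, about 0.04 kg, standing on its foot in one of two places. Tapered plug 28 mm long, 30 mm across at the foot, 37 mm at the top; above it a round head to grasp, 48 mm across, 20 mm high (4 to 24 mm above this point), whose flat underside rests on the rim when seated (point then 4 mm below the mouth's point). z: foot to head.
- stopper_small_center (a point): Centre (half-way up, 24 mm above the foot) of the small white stopper, loose, about 0.04 kg, standing on its foot in one of two places. Tapered plug 28 mm long, 18 mm across at the foot, 23 mm at the top; above it a round head to grasp, 34 mm across, 20 mm high (4 to 24 mm above this point), whose flat underside rests on the rim when seated (point then 4 mm below the mouth's point). z: foot to head.
- vial: Small capped glass sample vial, 23 mm across and 44 mm tall, standing loose between the flasks; its origin is at the centre of its underside, z up. A bystander, not to be knocked over.
Things that resemble listed ones, but are neither listed nor needed, are in the scene too. Leave any grey look-alike of the part that bears flask_wide_mouth alone. Leave any black look-alike of the part that bears stopper_large_center alone.

How it is judged:
By the outcome, as a careful person would: the job done as asked, in the order asked, and still so for the second after the job is handed in, with the robot touching nothing.
It also fails if it takes over 70 s, if anything falls off the work surface, if the arm or the gripper's body presses on something with over 40 N, if the wrist force passes 120 N, or if a joint passes its speed limit or range.

ROBOT

A 7-joint arm with a two-finger parallel gripper is mounted at the origin on a cart in front of the work surface, level with it; the furniture and walls round the work are solid. World frame = base frame: x ahead of the robot, y to its left, z up, the work surface at z = 0. Lengths are in m, angles in rad, forces in N, time in s.
With the tool pointing down it reaches from about 0.4 to 0.85 m from the base axis. Payload 6.9 kg.
Tool frame: the origin (TCP) lies midway between the tips of the shut fingers; the grasp point (between the pads) lies behind it (ctrl.pinch_z is the z of the grasp point in the tool frame, in m); z points along the fingers, y is the direction in which the jaws open and shut (so a half turn about z gives the same grasp; the last joint's range is limited). The gripper opens to 85 mm and grips with 20 to 120 N. Pads are 22 mm wide; open, the fingers measure 114 mm over their backs; the gripper's body (76 mm by 85 mm) begins 54 mm behind the grasp point. The pads swing forward as they close: fully open they stand 13 mm farther back than shut.
Start: joints at [1.266, 0.507, -0.238, 1.5, 0.126, 1.149, -0.155], TCP at [0.25, -0.573, 0.231] pointing down, gripper open.
Joint ranges: [-3.08, 3.08], [-0.24, 2.05], [-1.43, 1.35], [0, 2.5], [-1.52, 4.66], [0.17, 1.96], [-2.89, 2.89]. Speed limits (rad/s): [2.39, 2.39, 3.14, 3.14, 3.14, 3.14, 3.14].

INTERFACE

Orientations are given as a unit quaternion [w, x, y, z].
In Python, from station import ctrl, get_state, vision, ticket, models gives the robot as it stands. Calls block until the motion is done:
- ctrl.movep(position, orientation): joint-space move of the TCP to a pose.
- ctrl.movel(position, frame=None, max_speed=0.15): straight line of the TCP; frame=None keeps the orientation; max_speed is the mean speed in m/s.
- ctrl.set_joints(angles): joint-space move.
- ctrl.ungrasp() and ctrl.close_gripper(force=None): open the fingers fully, or close them until they stop; force is the grip in N (None keeps the last).
- ctrl.pause(seconds).
- ctrl.ik(position, orientation): joint angles nearest the present ones, or None.
- get_state(): the state.
- vision.grab_frame(name): name is "side" or "top" or "wrist"; returns (picture, depth): 400x640x3 uint8, blue, green, red; 400x640 float32, m along the optical axis (not along the pixel's ray), 0 where there is no reading.
- vision.camera_info(name): a dict with "mtx" (3x3 intrinsics, pixels), "R" (3x3) and "t" (3): a world point X has camera coordinates R X + t; the wrist camera has in their place "hand_eye" (4x4, takes a point from camera to tool coordinates, whose origin is the TCP and whose axes are the flange's). Camera axes: x right, y down, z forward; pixel columns grow to the right and rows downward; lengths in m; the calibration is good to about 2 mm. A picture is of the moment at which its call begins: read the wrist's pose just before it. camera_info takes no time and is no camera call.
A pose or a line that the arm cannot do raises ctrl.Unreachable and nothing moves.
- ticket.close_job(): hands the job in, once; it reports no verdict.
Trained networks look in the newest picture that a camera, given by its name, has taken for a name from the list of things; names that differ only in an ending like _2 or _b are one class to them, and where a whole thing is asked for, a point or a joint stands for the part that bears it (a point fixed in the world has none). Each returns a list of dicts, best first, with "p" (0 to 1); they miss things now and then, are a little off and sometimes report something else, mostly with a low value. They report only what shows in the picture. A call takes as long as a camera call. They do not tell look-alikes from the thing itself.
- models.recognise(camera, target): "point" ([column, row] in pixels, amid what is visible of it).
- models.masks_of(camera, target): "mask" (400x640 bool, what is visible of it) and "point" ([column, row] in pixels, amid what is visible of it).
The state is a dict: "time": time; "qpos": joint angles; "qd": joint speeds; "tau": joint torques, N m; "tcp_pos": TCP position; "eef_rot": TCP orientation; "contact_force": force on the tool from outside, world axes, zero at the start; "wrist_torque": the same for the moment, N m; "width": finger opening in m.
Only numpy, scipy, OpenCV 4.12 (cv2) and the standard library are available. Lean on these libraries where they do the work, as an engineer would, in place of code of your own. Each camera call takes 0.05 s, during which the arm holds its last target.

## Working session

There is one attempt and no reset: what is moved stays moved. The work goes in short steps, each a Python script; the robot and the scene stay as the last script left them, time stands still between calls to the robot, and variables do not carry over. Pictures are saved under pics/ and viewed, and the job is handed in when it is done.

```bash
ls; mkdir -p pics; python3 - <<'E'
from station import ctrl, get_state, vision, ticket, models
import cv2,numpy as np
s=get_state();print(s['time'],s['tcp_pos'],s['eef_rot'],s['width'],ctrl.pinch_z)
for c in ['side','top']:
    im,d=vision.grab_frame(c);cv2.imwrite(f'pics/{c}1.png',im);np.save(f'{c}d.npy',d)
    i=vision.camera_info(c);print(c,i)
    for t in ['flask_wide_mouth','flask_narrow_mouth','stopper_large_center','stopper_small_center','vial']:
        print(t,[(np.round(r['point']).tolist(),round(r['p'],2)) for r in models.recognise(c,t)])
print(vision.camera_info('wrist'))
E
```

```text
pics
0.0 [ 0.24933796 -0.57257537  0.23045101] [-8.56370974e-04  9.78979272e-01  2.03957888e-01 -1.79458839e-04] 0.0855470801748798 -0.0187
side {'mtx': array([[453.8747236 ,   0.        , 323.25222276],
       [  0.        , 453.8747236 , 206.23944879],
       [  0.        ,   0.        ,   1.        ]]), 'R': array([[-0.99782663,  0.06582565,  0.00300146],
       [ 0.03332878,  0.54346418, -0.83877045],
       [-0.0568438 , -0.83684746, -0.54447692]]), 't': array([0.50473303, 0.09745278, 1.00322334])}
flask_wide_mouth [([329.0, 212.0], 0.65)]
flask_narrow_mouth [([318.0, 169.0], 0.95)]
stopper_large_center [([333.0, 322.0], 0.96), ([396.0, 320.0], 0.65), ([332.0, 211.0], 0.17)]
stopper_small_center [([340.0, 261.0], 0.85)]
vial [([306.0, 192.0], 0.47)]
top {'mtx': array([[508.29414863,   0.        , 321.48855862],
       [  0.        , 508.29414863, 197.87348821],
       [  0.        ,   0.        ,   1.        ]]), 'R': array([[-1.44664833e-04, -9.99995653e-01, -2.94502334e-03],
       [-9.90384764e-01,  5.50688210e-04, -1.38339131e-01],
       [ 1.38340151e-01,  2.89669344e-03, -9.90380539e-01]]), 't': array([-0.05513641,  0.50728888,  1.1252533 ])}
flask_wide_mouth [([359.0, 210.0], 0.73), ([357.0, 151.0], 0.73)]
flask_narrow_mouth [([442.0, 202.0], 0.88)]
stopper_large_center [([203.0, 198.0], 0.93), ([406.0, 185.0], 0.54)]
stopper_small_center [([277.0, 210.0], 0.67)]
vial [([405.0, 184.0], 0.39)]
{'mtx': array([[312.94107397,   0.        , 315.84376398],
       [  0.        , 312.94107397, 198.6578095 ],
       [  0.        ,   0.        ,   1.        ]]), 'hand_eye': array([[-2.77069907e-04, -9.51325740e-01, -3.08187054e-01,
         7.95105936e-02],
       [ 9.99999923e-01, -3.49481876e-04,  1.79764911e-04,
         1.38088466e-03],
       [-2.78720777e-04, -3.08186981e-01,  9.51325763e-01,
        -1.41848515e-01],
       [ 0.00000000e+00,  0.00000000e+00,  0.00000000e+00,
         1.00000000e+00]])}
```

View pics/top1.png

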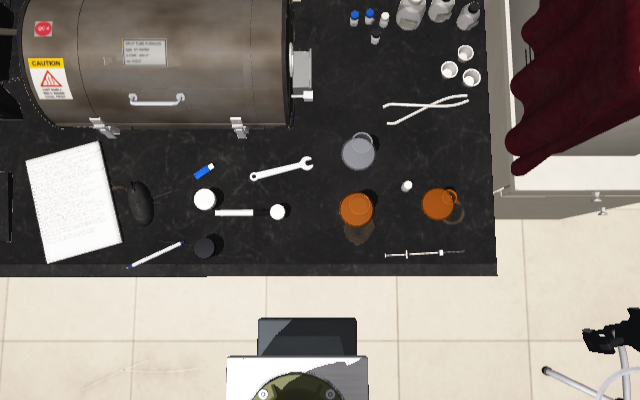

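View pics/side1.png

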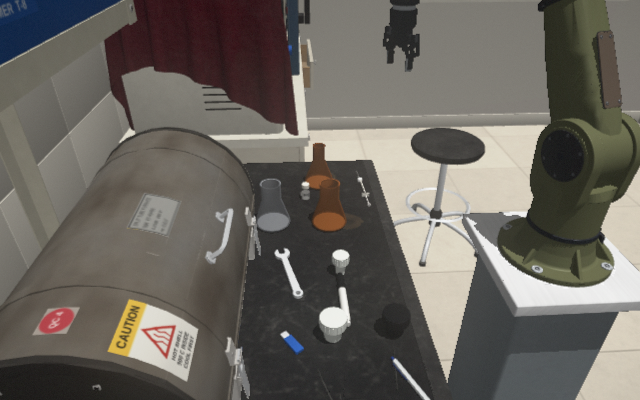

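The top view shows:
- Large stopper candidates: white at (204,199) and black at (204,247). The white one fits, since the black is the look-alike.
- Small stopper: white, at (277,212).
- Wide flask candidates: amber at (356,209) and grey at (357,152). The amber one fits.
- Narrow amber flask at (440,204), with the vial at (406,186).

I'll confirm in enlarged crops.

```bash
python3 - <<'E'
import cv2,numpy as np
im=cv2.imread('pics/top1.png');c=im[130:260,180:480];cv2.imwrite('pics/crop_top1.png',cv2.resize(c,None,fx=2.6,fy=2.6,interpolation=cv2.INTER_CUBIC))
im=cv2.imread('pics/side1.png');c=im[130:350,240:430];cv2.imwrite('pics/crop_side1.png',cv2.resize(c,None,fx=2.7,fy=2.7,interpolation=cv2.INTER_CUBIC))
from station import vision
d=np.load('topd.npy');i=vision.camera_info('top');K,R,t=i['mtx'],i['R'],i['t']
v,u=np.mgrid[:400,:640]
P=np.stack([(u-K[0,2])/K[0,0]*d,(v-K[1,2])/K[1,1]*d,d],-1);W=(P-t)@R;np.save('W.npy',W)
W[d==0]=np.nan
for n,(a,b) in dict(lg=(204,199),sm=(277,212),wide=(356,209),nar=(440,204),vial=(406,186),blk=(204,247),stick=(235,212),grey=(357,152),pad=(75,200),hand=(155,100)).items(): print(n,W[b,a].round(3), np.nanmax(W[b-18:b+18,a-18:a+18,2]).round(3))
E
```

```text
lg [0.503 0.21  0.047] 0.054
sm [0.473 0.044 0.052] 0.052
wide [ 0.485 -0.136  0.003] 0.114
nar [ 0.487 -0.315  0.079] 0.119
vial [ 0.534 -0.248  0.04 ] 0.048
blk [0.395 0.206 0.049] 0.054
stick [0.477 0.145 0.015] 0.021
grey [ 0.598 -0.133  0.104] 0.115
pad [0.506 0.52  0.01 ] 0.017
hand [0.665 0.261 0.253] 0.283
```

View pics/crop_top1.png

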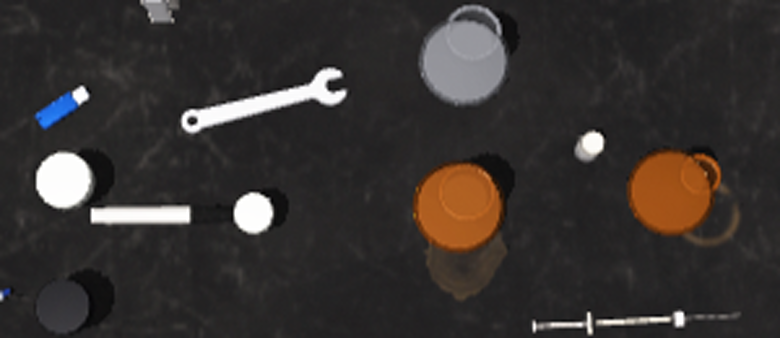

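View pics/crop_side1.png

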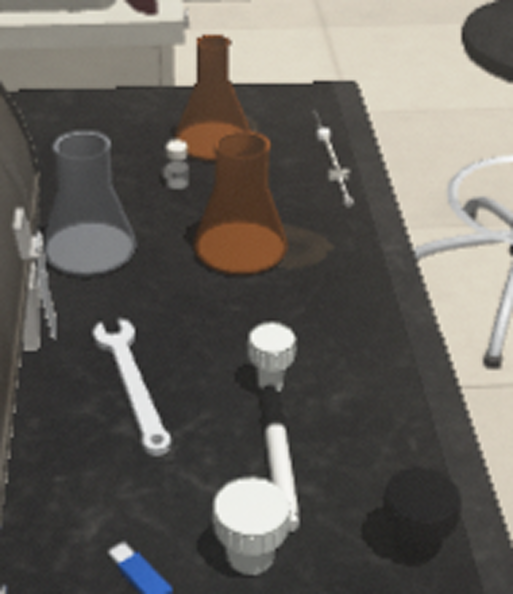

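Crops confirm it: the white ribbed large and small stoppers, the two amber flasks (the wide one is the nearer in the side view), a grey flask and a black stopper to leave alone. A marker lies between the stoppers, so I'll keep the jaws along x. Next I'll measure positions.

```bash
cat > h.py <<'E'
import numpy as np,cv2
from station import ctrl, get_state, vision, ticket, models
from scipy.spatial.transform import Rotation as Rn
def cam(name,st=None):
    i=vision.camera_info(name);K=i['mtx']
    if 'R' in i: return K,i['R'],np.array(i['t'])
    q=np.array(st['eef_rot']);Rt=Rn.from_quat(q[[1,2,3,0]]).as_matrix()
    H=i['hand_eye'];Rc=Rt@H[:3,:3];o=Rt@H[:3,3]+st['tcp_pos']
    return K,Rc.T,-Rc.T@o
def ray(c,uv,z):
    K,R,t=c;uv=np.atleast_2d(uv).astype(float)
    d=np.c_[(uv-K[:2,2])/[K[0,0],K[1,1]],np.ones(len(uv))]@R
    o=-R.T@t;return o+d*((z-o[2])/d[:,2])[:,None]
def proj(c,X):
    K,R,t=c;p=(R@np.atleast_2d(X).T).T+t;return p[:,:2]/p[:,2:]*[K[0,0],K[1,1]]+K[:2,2]
def world(c,d):
    K,R,t=c;v,u=np.mgrid[:400,:640]
    P=np.stack([(u-K[0,2])/K[0,0]*d,(v-K[1,2])/K[1,1]*d,d],-1);W=(P-t)@R;W[d==0]=np.nan;return W
def fitc(p):
    A=np.c_[2*p,np.ones(len(p))];s=np.linalg.lstsq(A,(p**2).sum(1),rcond=None)[0]
    return s[:2],np.sqrt(s[2]+s[:2]@s[:2])
E
python3 - <<'E'
from h import *
W=world(cam('top'),np.load('topd.npy'));im=cv2.imread('pics/top1.png');c=cam('top')
for n,(a,b),zr in [('wide',(356,209),.110),('nar',(440,204),.115),('grey',(357,152),.11)]:
    m=np.zeros(W.shape[:2],bool);m[b-28:b+28,a-28:a+28]=1
    m&=(W[...,2]>zr-.008)&(W[...,2]<zr+.008);p=W[m]
    print(n,m.sum(),p.mean(0).round(4),[x if np.isscalar(x) else x.round(4) for x in fitc(p[:,:2])])
g=im.min(2)
for n,(a,b) in dict(lg=(204,199),sm=(277,212),vial=(406,186)).items():
    m=np.zeros(g.shape,np.uint8);m[b-14:b+14,a-14:a+14]=(g[b-14:b+14,a-14:a+14]>150)
    v,u=np.nonzero(m);(cc,r)=cv2.minEnclosingCircle(np.c_[u,v].astype(np.float32))
    print(n,len(u),u.mean(),v.mean(),cc,r,ray(c,[u.mean(),v.mean()],.048).round(4),ray(c,cc,.048).round(4))
E
```

```text
wide 145 [ 0.4861 -0.1358  0.1094] [array([ 0.4854, -0.1358]), np.float64(0.022102726693930194)]
nar 105 [ 0.4992 -0.3265  0.1141] [array([ 0.4988, -0.3262]), np.float64(0.015220570923838663)]
grey 138 [ 0.6204 -0.1423  0.1091] [array([ 0.619 , -0.1423]), np.float64(0.021892280751337586)]
lg 361 204.25484764542935 199.18836565096953 (206.5, 202.0) 14.500100135803223 [[0.5026 0.2094 0.048 ]] [[0.4962 0.2041 0.048 ]]
sm 185 277.0108108108108 211.45945945945945 (276.9210510253906, 211.3947296142578) 7.68152379989624 [[0.4747 0.0447 0.048 ]] [[0.4748 0.0449 0.048 ]]
vial 75 406.8666666666667 185.44 (407.0, 185.5) 5.4084272384643555 [[ 0.5338 -0.2487  0.048 ]] [[ 0.5337 -0.249   0.048 ]]
```

```bash
python3 - <<'E'
from h import *
W=world(cam('top'),np.load('topd.npy'));d=np.load('topd.npy')
for p in [(515,170),(515,140),(540,150),(600,100),(510,60),(500,185),(510,120)]: print(p,W[p[1],p[0]].round(3))
m=(W[...,2]>.2)&(W[...,0]>.1);
q=W[m]; r=q[(q[:,1]<0)]; print('right min dist x,y',r[:,0].min(),r[:,1].max(), len(r)); q=q[q[:,1]>0]; print('furn minx',np.percentile(q[:,0],1),q[:,2].max(),q[:,1].min())
q=Rn.from_matrix(np.array([[0,1,0],[1,0,0],[0,0,-1.]])).as_quat()[[3,0,1,2]];q2=Rn.from_matrix(np.array([[0,-1,0],[-1,0,0],[0,0,-1.]])).as_quat()[[3,0,1,2]]
for Q in (q,q2):
  print(Q)
  for P in [(.503,.2095,.034),(.503,.2095,.25),(.475,.045,.034),(.475,.045,.25),(.4855,-.136,.12),(.4855,-.136,.25),(.499,-.326,.12),(.499,-.326,.28)]:
    j=ctrl.ik(P,Q);print(P,None if j is None else np.round(j,2))
E
```

```text
(515, 170) [ 0.56  -0.477  0.095]
(515, 140) [ 0.608 -0.451  0.171]
(540, 150) [ 0.575 -0.48   0.218]
(600, 100) [ 0.602 -0.481  0.436]
(510, 60) [ 0.824 -0.49   0.066]
(500, 185) [ 0.551 -0.495 -0.053]
(510, 120) [ 0.683 -0.485  0.061]
right min dist x,y 0.2101690631690365 -0.4370293909583304 18194
furn minx 0.6456217904118026 0.31869935162850554 0.005482965057036661
[0.         0.70710678 0.70710678 0.        ]
(0.503, 0.2095, 0.034) [-0.06  0.68 -0.6   1.94  0.59  0.7  -1.02]
(0.503, 0.2095, 0.25) [ 0.31  0.62 -1.29  1.68  0.61  1.32 -1.09]
(0.475, 0.045, 0.034) [ 0.2   0.6  -0.52  2.12  0.55  0.56 -0.72]
(0.475, 0.045, 0.25) [ 0.5   0.35 -0.89  1.84  0.3   1.1  -0.49]
(0.4855, -0.136, 0.12) [ 0.65  0.5  -0.63  1.96  0.4   0.8  -0.2 ]
(0.4855, -0.136, 0.25) [ 0.75  0.36 -0.73  1.78  0.27  1.11 -0.07]
(0.499, -0.326, 0.12) [ 0.85  0.6  -0.51  1.73  0.36  0.91  0.19]
(0.499, -0.326, 0.28) [ 0.9   0.47 -0.59  1.5   0.26  1.26  0.28]
[ 0.          0.70710678 -0.70710678  0.        ]
(0.503, 0.2095, 0.034) [ 0.24  0.94 -1.23  1.94  1.03  1.09  1.7 ]
(0.503, 0.2095, 0.25) [ 0.29  0.59 -1.22  1.68  0.58  1.29  2.1 ]
(0.475, 0.045, 0.034) [ 0.58  0.87 -1.23  2.11  1.04  0.98  1.9 ]
(0.475, 0.045, 0.25) [-0.91  0.46  1.15  1.85 -0.46  1.14 -2.74]
(0.4855, -0.136, 0.12) [ 0.12  0.45  0.15  1.97 -0.1   0.73 -2.81]
(0.4855, -0.136, 0.25) [-0.51  0.51  1.15  1.79 -0.51  1.18 -2.34]
(0.499, -0.326, 0.12) [ 0.39  0.58  0.23  1.73 -0.16  0.85 -2.45]
(0.499, -0.326, 0.28) [ 0.42  0.43  0.18  1.5  -0.08  1.22 -2.53]
```

```bash
cat >> h.py <<'E'
Q=[0,2**-.5,2**-.5,0]
def snap(n):
    s=get_state();im,d=vision.grab_frame('wrist');cv2.imwrite(f'pics/{n}.png',im);np.save(f'{n}.npy',d)
    c=cam('wrist',s);np.savez(f'{n}_c.npz',K=c[0],R=c[1],t=c[2]);return im,d,c
def ld(n):
    z=np.load(f'{n}_c.npz');return cv2.imread(f'pics/{n}.png'),np.load(f'{n}.npy'),(z['K'],z['R'],z['t'])
E
python3 - <<'E'
from h import *
ctrl.movep([.40,-.22,.29],Q);snap('wf');print(get_state()['time'],get_state()['tcp_pos'])
ctrl.movep([.46,.13,.25],Q);snap('ws');print(get_state()['time'],get_state()['tcp_pos'])
E
python3 -c "
import cv2,numpy as np
a=cv2.imread('pics/wf.png');b=cv2.imread('pics/ws.png')
cv2.imwrite('pics/both.png',cv2.resize(np.vstack([a,b]),(480,600)))"
```

```text
2.0917 [ 0.39961124 -0.22157653  0.28958281]
3.4833 [0.46047635 0.12842138 0.2498678 ]
```

View pics/wf.png

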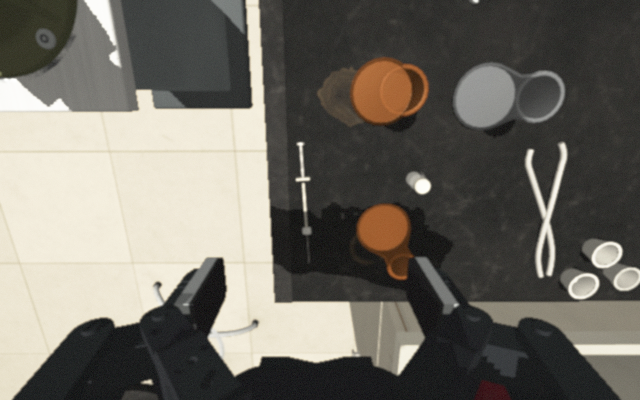

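View pics/ws.png

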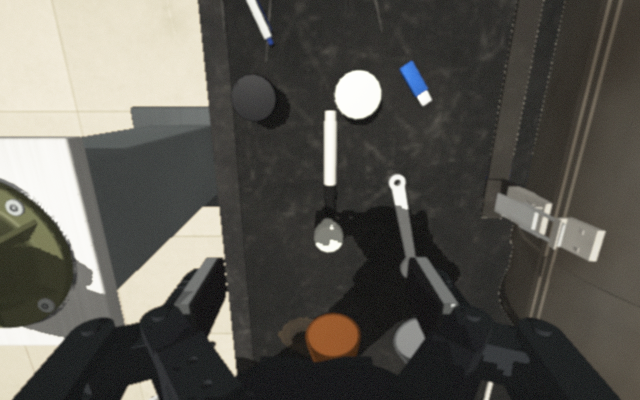

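Wrist pictures:
- In wf, the wide mouth is at about (404,88), the narrow mouth at about (401,266), and the vial at (420,184).
- In ws, the large stopper is at (357,94), the small one at (329,236), and the marker runs between them.

```bash
python3 - <<'E'
from h import *
def top(W,cen,rad,lo,hi,name,disc):
    m=(np.hypot(W[...,0]-cen[0],W[...,1]-cen[1])<rad)&(W[...,2]>lo)&(W[...,2]<hi)
    p=W[m]; 
    if len(p)<5: print(name,'few');return
    if disc:
        mm=m.astype(np.uint8);cs=max(cv2.findContours(mm,0,cv2.CHAIN_APPROX_NONE)[0],key=cv2.contourArea)[:,0]
        b=W[cs[:,1],cs[:,0]][:,:2];f=fitc(b)
    else: f=fitc(p[:,:2])
    print(name,len(p),p.mean(0).round(4),f[0].round(4),f[1].round(4))
im,d,c=ld('wf');W=world(c,d)
top(W,(.4855,-.136),.035,.103,.118,'wide',0);top(W,(.499,-.326),.028,.108,.123,'nar',0)
im,d,c=ld('ws');W=world(c,d)
top(W,(.5026,.2095),.04,.04,.056,'lg',1);top(W,(.475,.045),.03,.04,.056,'sm',1)
W=world(cam('top'),np.load('topd.npy'))
top(W,(.5026,.2095),.04,.04,.056,'lg top',1);top(W,(.475,.045),.03,.04,.056,'sm top',1)
E
```

```text
wide 768 [ 0.4865 -0.1368  0.1086] [ 0.4852 -0.1376] 0.022
nar 252 [ 0.4933 -0.3266  0.1132] [ 0.4983 -0.3272] 0.015
lg 1714 [0.5048 0.2093 0.0471] [0.5049 0.2089] 0.0234
sm 602 [0.4758 0.0452 0.0467] [0.4759 0.0441] 0.0164
lg top 356 [0.5045 0.2097 0.0477] [0.5047 0.2099] 0.023
sm top 181 [0.4756 0.0444 0.0475] [0.4757 0.0444] 0.0162
```

```bash
python3 - <<'E'
from h import *
ctrl.movep([.505,.2093,.13],Q);ctrl.movel([.505,.2093,.034],max_speed=.1)
s=get_state();print(s['time'],s['tcp_pos'],s['contact_force'])
ctrl.close_gripper(30);s=get_state();print(s['time'],s['width'],s['tcp_pos'],s['contact_force'].round(1))
snap('g0')
ctrl.movel([.505,.2093,.25],max_speed=.2);s=get_state();print(s['time'],s['width'],s['tcp_pos'])
im,d,c=snap('g1')
E
```

```text
5.2417 [0.50536349 0.20956022 0.03458204] [-0.47641882 -0.4952633   0.38005093]
5.6917 0.04649140849158102 [0.50523182 0.20942359 0.03456909] [ 0.1 -1.   5.4]
6.975 0.04633785556434219 [0.50452453 0.20884095 0.24896114]
```

View pics/g1.png

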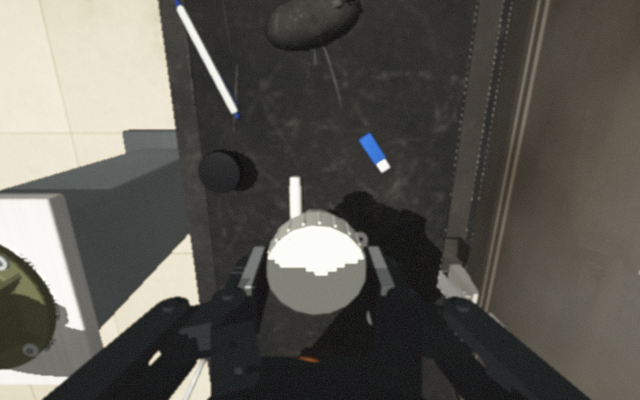

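The large stopper is held squarely at about (317,265), with the pads on either side of its head. Next I'll check its offset and tilt in the tool frame.

```bash
cat >> h.py <<'E'
def held(n,rad,tcp,wh=90):
    im,d,c=ld(n);W=world(c,d)-tcp
    m=(np.hypot(W[...,0],W[...,1])<rad+.012)&(W[...,2]>.002)&(W[...,2]<.03)&(im.min(2)>wh)
    n8,lab,st,_=cv2.connectedComponentsWithStats(m.astype(np.uint8));k=1+np.argmax(st[1:,4]);m=lab==k
    p=W[m];zt=np.median(p[:,2]);g=np.abs(p[:,2]-zt)<.004
    A=np.c_[p[g][:,:2],np.ones(g.sum())];co=np.linalg.lstsq(A,p[g][:,2],rcond=None)[0]
    cs=max(cv2.findContours(m.astype(np.uint8),0,cv2.CHAIN_APPROX_NONE)[0],key=cv2.contourArea)[:,0]
    b=W[cs[:,1],cs[:,0]];b=b[np.abs(b[:,2]-zt)<.004];f=fitc(b[:,:2])
    print(n,m.sum(),'ztop rel',zt.round(4),'slope',co[:2].round(3),'cen rel',f[0].round(4),'r',f[1].round(4))
E
python3 - <<'E'
from h import *
held('g0',.024,np.array([.50523,.20942,.03457]));held('g1',.024,np.array([.50452,.20884,.24896]))
E
```

```text
g0 7746 ztop rel 0.0126 slope [-0.004 -0.015] cen rel [0.0008 0.0004] r 0.0237
g1 7608 ztop rel 0.0125 slope [-0.008 -0.014] cen rel [0.001 0.   ] r 0.0233
```

```bash
python3 - <<'E'
from h import *
ctrl.movep([.4848,-.137,.24],Q);ctrl.movel([.4848,-.137,.156],max_speed=.1)
ctrl.pause(.2);s=get_state();print(s['time'],s['width'],s['tcp_pos'],s['contact_force'].round(1))
im,d,c=snap('h1')
cv2.imwrite('pics/h1c.png',cv2.resize(im[120:380,200:440],None,fx=2.3,fy=2.3))
im,d=vision.grab_frame('side');cv2.imwrite('pics/h1s.png',cv2.resize(im[120:260,260:420],None,fx=4,fy=4))
E
```

```text
9.525 0.0463092410387493 [ 0.48510054 -0.13709115  0.15652642] [ 0.1 -0.   0.1]
```

View pics/h1c.png

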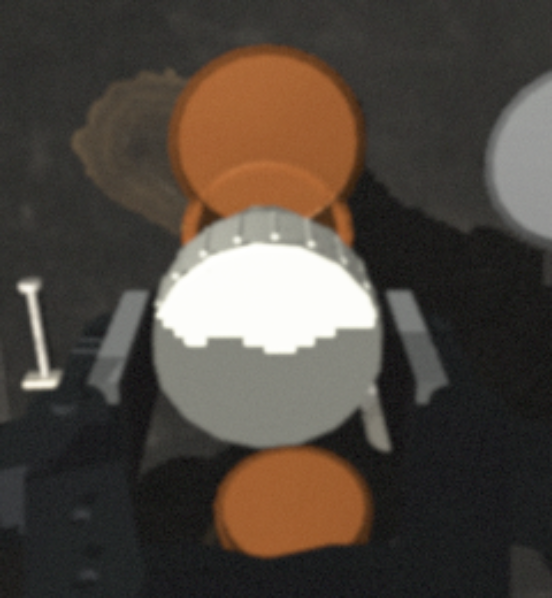

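View pics/h1s.png

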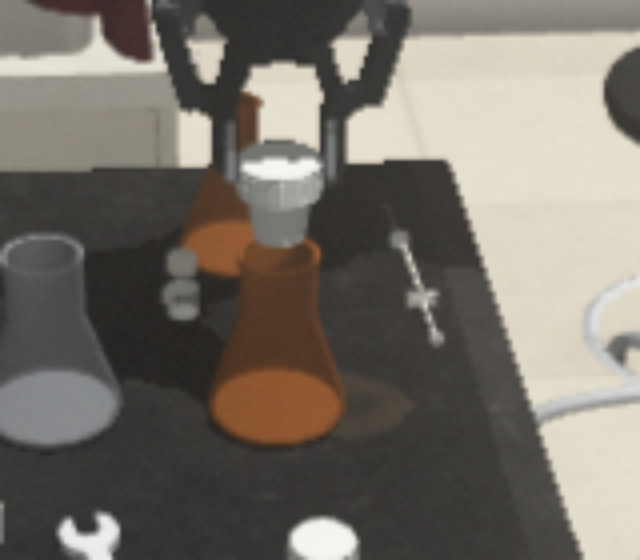

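The stopper sits just above the wide mouth. The wrist crop puts both centred at column 267, and the tips are about level with the underside of the head. I'll insert in steps and watch the force.

```bash
python3 - <<'E'
from h import *
for z in (.145,.135,.127,.122,.119,.1175):
    ctrl.movel([.4848,-.137,z],max_speed=.06);s=get_state();f=s['contact_force'];print(round(s['time'],2),s['tcp_pos'].round(4),f.round(1),s['wrist_torque'].round(2))
    if abs(f[2])>8 or np.hypot(*f[:2])>6: print('stop');break
E
```

```text
9.96 [ 0.4844 -0.137   0.1444] [-0.2 -0.3 -1.5] [-0.03  0.01  0.04]
10.28 [ 0.4845 -0.137   0.1345] [ 0.3  0.1 -0.3] [-0.03 -0.02 -0.03]
10.56 [ 0.4845 -0.137   0.1266] [-0.8  0.3 -0.8] [ 0.05  0.02 -0.02]
10.81 [ 0.4846 -0.137   0.1217] [ 0.6 -0.9 -0.2] [-0.03 -0.02 -0.07]
11.06 [ 0.4847 -0.137   0.1189] [-0.  -0.5 -1.1] [ 0.01 -0.05  0.  ]
11.31 [ 0.4848 -0.137   0.1175] [-0.5 -0.3 -0.1] [-0.01 -0.03 -0.01]
```

```bash
python3 - <<'E'
from h import *
for z in (.1168,.116,.1152,.1145):
    ctrl.movel([.4848,-.137,z],max_speed=.03);s=get_state();f=s['contact_force'];print(round(s['time'],2),s['tcp_pos'].round(4),f.round(1))
    if f[2]>4: print('contact');break
ctrl.ungrasp();s=get_state();print(s['time'],s['width'],s['contact_force'].round(1))
ctrl.movel([.4848,-.137,.22],max_speed=.15)
im,d,c=snap('r1');cv2.imwrite('pics/r1c.png',cv2.resize(im[100:380,180:460],None,fx=2,fy=2))
W=world(c,d);m=(np.hypot(W[...,0]-.485,W[...,1]+.137)<.02);p=W[m&(W[...,2]>.1)];print(np.median(p,0).round(4))
A=np.c_[p[:,:2],np.ones(len(p))];print(np.linalg.lstsq(A,p[:,2],rcond=None)[0].round(3))
im,d=vision.grab_frame('side');cv2.imwrite('pics/r1s.png',cv2.resize(im[120:260,260:420],None,fx=4,fy=4))
E
```

```text
11.56 [ 0.4848 -0.137   0.1168] [0.3 0.5 0.3]
11.81 [ 0.485  -0.137   0.1166] [-2.2  0.5  7. ]
contact
12.2833 0.08545587390145834 [ 0.5  0.6 -1.3]
[ 0.4851 -0.1276  0.2973]
[0.043 7.051 1.149]
```

View pics/r1s.png

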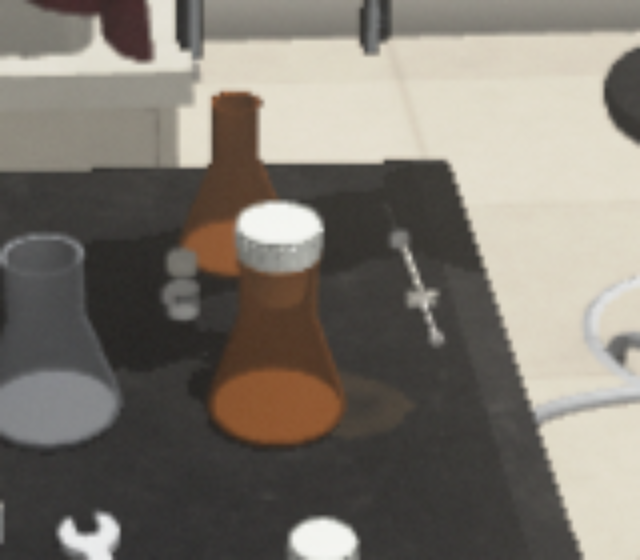

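View pics/r1c.png

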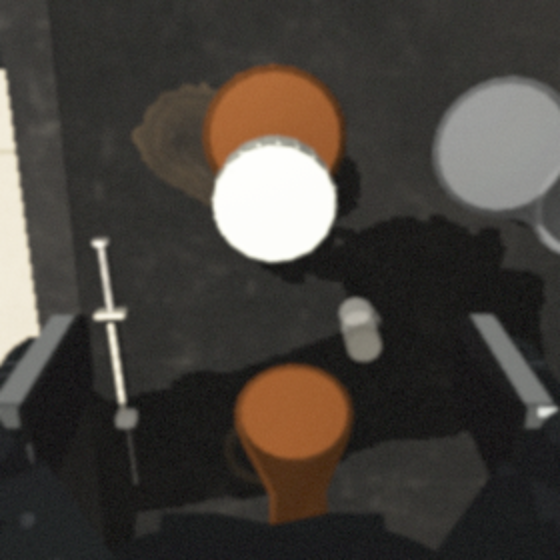

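The large stopper is seated: contact came at exactly the predicted TCP height of 0.1166, and its head lies flat at (280,235) in the side crop. Now the small one.

```bash
python3 - <<'E'
from h import *
im,d,c=ld('r1');W=world(c,d)
m=(np.hypot(W[...,0]-.485,W[...,1]+.137)<.019)&(abs(W[...,2]-.13)<.015);p=W[m]
print('large top',len(p),np.median(p,0).round(4),np.linalg.lstsq(np.c_[p[:,:2],np.ones(len(p))],p[:,2],rcond=None)[0].round(3))
x,y=.4757,.0443
ctrl.movep([x,y,.13],Q);ctrl.movel([x,y,.034],max_speed=.1)
ctrl.close_gripper(30);s=get_state();t0=s['tcp_pos'];print(s['time'],s['width'],t0,s['contact_force'].round(1))
ctrl.movel([x,y,.25],max_speed=.2);ctrl.pause(.1);s=get_state();print(s['time'],s['width'],s['tcp_pos'])
snap('g2');held('g2',.017,s['tcp_pos'])
E
```

```text
large top 1756 [ 0.4853 -0.1364  0.1292] [0.001 0.001 0.129]
15.6833 0.032228873575255605 [0.47589477 0.04432462 0.03434081] [-0.7 -0.6  5.5]
17.0167 0.032248609315983875 [0.47512543 0.04416151 0.24899606]
g2 3996 ztop rel 0.0126 slope [-0.009 -0.027] cen rel [ 0.001  -0.0006] r 0.0163
```

View pics/g2.png

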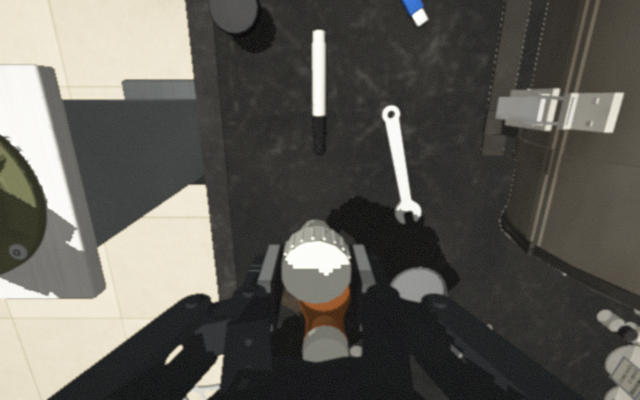

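```bash
python3 - <<'E'
from h import *
x,y=.498,-.3265
ctrl.movep([x,y,.25],Q);ctrl.movel([x,y,.157],max_speed=.1)
ctrl.pause(.2);s=get_state();print(s['time'],s['width'],s['tcp_pos'],s['contact_force'].round(1))
im,d,c=snap('h2')
cv2.imwrite('pics/h2c.png',cv2.resize(im[160:380,220:420],None,fx=2.7,fy=2.7))
im,d=vision.grab_frame('side');cv2.imwrite('pics/h2s.png',cv2.resize(im[90:230,260:400],None,fx=4,fy=4))
E
```

```text
19.7417 0.03232170342666143 [ 0.49823901 -0.32659169  0.15754923] [-0.1 -0.9  0.5]
```

View pics/h2c.png

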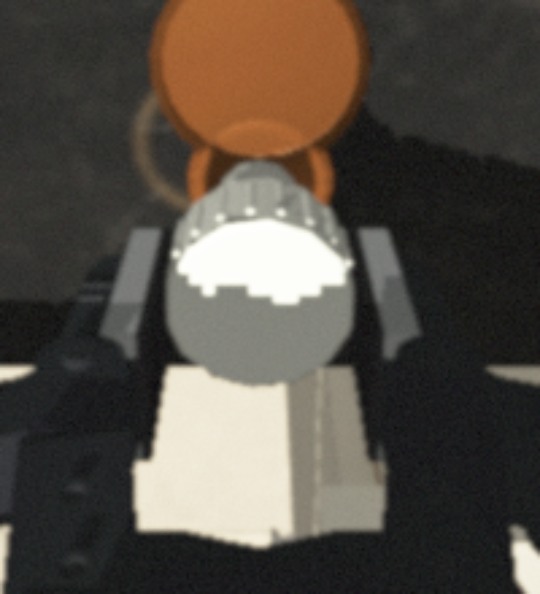

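View pics/h2s.png

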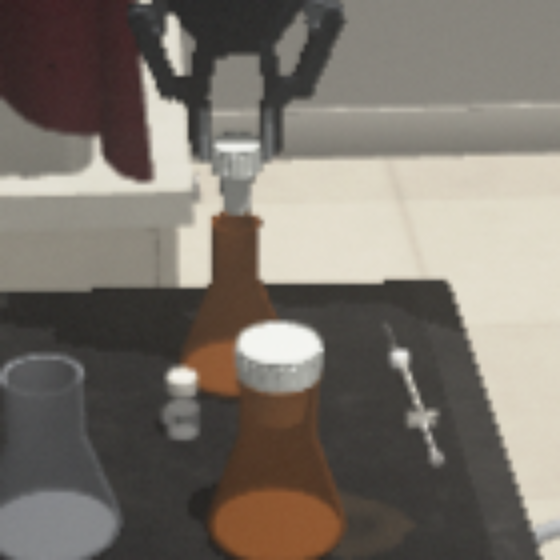

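The stopper is centred over the narrow mouth: rim and head are both at column 260 in the wrist crop, and also aligned in the side crop at about column 237. Inserting.

```bash
python3 - <<'E'
from h import *
x,y=.498,-.3265
ok=True
for z in (.148,.140,.133,.128,.1245,.1225,.1215,.1208,.12,.1192):
    ctrl.movel([x,y,z],max_speed=.06 if z>.123 else .03);s=get_state();f=s['contact_force'];print(round(s['time'],2),s['tcp_pos'].round(4),f.round(1))
    if f[2]>4 or np.hypot(*f[:2])>4:
        ok=s['tcp_pos'][2]<.1222; print('contact',ok);break
if ok:
    ctrl.ungrasp();ctrl.movel([x,y,.20],max_speed=.15)
    ctrl.movep([.42,-.2,.29],Q);im,d,c=snap('r2')
    W=world(c,d)
    for n,cx,cy,zz,r in [('sm',.4985,-.3267,.135,.013),('lg',.485,-.137,.13,.019)]:
        m=(np.hypot(W[...,0]-cx,W[...,1]-cy)<r)&(abs(W[...,2]-zz)<.015);p=W[m]
        print(n,len(p),np.median(p,0).round(4) if len(p) else '', np.linalg.lstsq(np.c_[p[:,:2],np.ones(len(p))],p[:,2],rcond=None)[0].round(3) if len(p) else '')
im,d=vision.grab_frame('side');cv2.imwrite('pics/r2s.png',cv2.resize(im[120:260,260:400],None,fx=4,fy=4))
print(get_state()['time'])
E
```

```text
20.14 [ 0.4976 -0.3264  0.1473] [-0.6  0.2 -0.3]
20.43 [ 0.4977 -0.3264  0.1394] [ 0.5 -0.4  0.2]
20.69 [ 0.4977 -0.3264  0.1325] [-0.1 -0.2 -0.8]
20.94 [ 0.4978 -0.3265  0.1277] [-0.3  0.1 -0.4]
21.19 [ 0.4979 -0.3265  0.1243] [ 0.6  0.2 -0.7]
21.44 [ 0.4979 -0.3265  0.1224] [ 0.4 -0.2 -1.2]
21.69 [ 0.4981 -0.3265  0.1216] [-0.3  0.   0.1]
21.94 [ 0.4982 -0.3266  0.1214] [-1.2  0.3  5.2]
contact True
sm 376 [ 0.4983 -0.3264  0.1342] [-0.002  0.001  0.136]
lg 1352 [ 0.485  -0.1364  0.1292] [0.004 0.003 0.128]
24.0083
```

View pics/r2s.png

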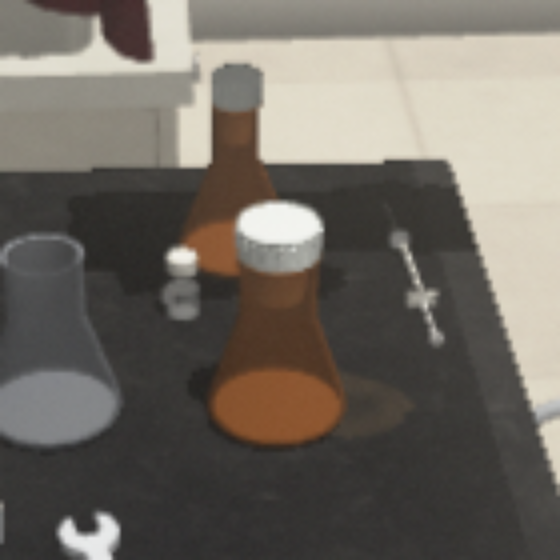

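```bash
ls pics
```

```text
both.png
crop_side1.png
crop_top1.png
g0.png
g1.png
g2.png
h1.png
h1c.png
h1s.png
h2.png
h2c.png
h2s.png
r1.png
r1c.png
r1s.png
r2.png
r2s.png
side1.png
top1.png
wf.png
ws.png
```

Both heads are level and at the seated height (tops at 0.129 and 0.134, with about −1 mm camera bias). The flasks and vial at (182,285) are upright, and the arm is clear. Handing in.

```bash
python3 -c "
from station import ticket;print(ticket.close_job())"
```

```text
the job is handed in; nothing more can be done
None
```

Both flasks are closed: the large white stopper is in the wide-necked amber flask and the small white one is in the narrow-necked flask. I handed the job in just after 24 s on the robot's clock.

- **Seating:** each stopper met the rim within a millimetre of the predicted height, at about 7 N for the large and 5 N for the small. There was no side contact on the way in.
- **Last check:** depth readings put the head tops level (slope under 0.005) at 0.129 m and 0.134 m. The expected heights are 0.130 m and 0.135 m, so both read about 1 mm low. The wrist camera showed the same bias on the stoppers while they were still on the bench.
- **Surroundings:** both flasks and the vial are upright in the final side picture. I kept away from the grey flask and the black stopper, and the arm was clear of everything at hand-in. No check failed.

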